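# Dress the stall: badge cases from under the riser to the display rack

## Task

Dress this corner of the stall: stand whatever trophies are in front of the rack on top of the riser shelf, slide the badge cases out from under the riser one at a time, the top one of a stack first and without dragging along those below, and lean them side by side, short end down and glass to the front, in the display rack between its lip and its back bar. Keep the lowest case of each stack as a spare and, once nothing lies on it, push it straight in until its front end is flush with the riser's front edge. Leave the bottle, the can and the pedal alone and never turn a case on edge or over.

Things in the scene. Friction and masses are not known exactly. Their poses are not given: they have to be found in the camera images.
- riser: Fixed low wooden bridge shelf, 180 deep (x) x 280 wide (y) mm; board from 66 to 76 mm above the table, on a 12 mm side panel at each end; open at front and back. Origin: on the table under its middle. Two stacks of cases stand under it: at y = +57 mm (left) 3 high, at y = -57 mm (right) 1 or 2 high; headroom over a third case is 12 mm
- riser_front (a point): Middle of the riser's front edge (its -x side), projected down on the table
- rack: Fixed wooden display rack, open frame: base board 340 mm wide (y), upper face 12 mm above the table; lip along its front (-x) side, inner face at x = -100, outer -112, top 32 mm above the table; round back bar, 16 mm thick, axis at x = 0, 88 mm above the table, between end posts 98 mm high at y = +-163. Origin: on the table under the bar. It has room for three cases side by side
- rack_seat (a point): Where a case's origin lies when it leans, mid rack, at the natural 45 degrees: x = -30, z = 69 mm in the rack's frame (its lower end on the board behind the lip, its underside against the bar). Beside it, any place along the rack's y
- left_bottom: Flat glass-topped badge case, 160 (x) x 56 (y) x 18 (z) mm, dark wooden frame, 0.16 kg, glass side +z. Origin: centre of its underside. Starts as the lowest of the left (riser y = +57 mm) stack, its length along the riser's x, its near end sticking out 65 mm from the riser's front edge. Stays as a spare.
- left_middle: Flat glass-topped badge case, 160 (x) x 56 (y) x 18 (z) mm, dark wooden frame, 0.16 kg, glass side +z. Origin: centre of its underside. Starts as the second of the left (riser y = +57 mm) stack, its length along the riser's x, its near end sticking out 65 mm from the riser's front edge. To be displayed.
- left_top: Flat glass-topped badge case, 160 (x) x 56 (y) x 18 (z) mm, dark wooden frame, 0.16 kg, glass side +z. Origin: centre of its underside. Starts on top of the left (riser y = +57 mm) stack, its length along the riser's x, its near end sticking out 65 mm from the riser's front edge. To be displayed.
- right_bottom: Flat glass-topped badge case, 160 (x) x 56 (y) x 18 (z) mm, dark wooden frame, 0.16 kg, glass side +z. Origin: centre of its underside. Starts as the lowest of the right (riser y = -57 mm) stack, its length along the riser's x, its near end sticking out 65 mm from the riser's front edge. Stays as a spare.
- right_top: Flat glass-topped badge case, 160 (x) x 56 (y) x 18 (z) mm, dark wooden frame, 0.16 kg, glass side +z. Origin: centre of its underside. Starts on top of the right (riser y = -57 mm) stack, its length along the riser's x, its near end sticking out 65 mm from the riser's front edge. To be displayed; absent in some starts.
- trophy_1: Lidded metal trophy cup, 97 mm high, 0.3 kg: black foot 60 mm across and 14 mm high, thin stem, bowl 58 mm across from 42 to 66 mm above the foot, domed lid with finial. Origin: centre of the foot's underside, z up. Starts standing on the table in front of the rack; one of the two may be absent
- trophy_2: Lidded metal trophy cup, 97 mm high, 0.3 kg: black foot 60 mm across and 14 mm high, thin stem, bowl 58 mm across from 42 to 66 mm above the foot, domed lid with finial. Origin: centre of the foot's underside, z up. Starts standing on the table in front of the rack; one of the two may be absent
- bottle: bystander: plastic water bottle, 64 mm across, 190 mm high, standing; origin under its centre
- can: bystander: drinks can, 66 mm across, 115 mm high, standing; origin under its centre
- pedal: bystander: bicycle pedal lying flat, 62 x 90 x 26 mm, with a 30 mm spindle at +y; origin under its centre

How it is judged:
At the end, for the whole second after the job is handed in: All but the lowest cases lean in the rack, glass outward, 36 to 54 deg, square to the bar within 10 deg, within 20 mm in x and 14 mm in z of seated; lowest cases flat under the riser, fronts at most 12 mm proud or 22 mm inside, within 11 deg; trophies upright on the riser; all at rest (x of left_bottom in the frame of riser between -0.022 and 0.012 m and y of left_bottom in the frame of riser between 0.022 and 0.092 m and height (world z) of each of left_bottom, right_bottom below 0.008 m and angle between the x axis of each of left_bottom, right_bottom and the x axis of riser, either way round below 0.2 rad and linear speed of each of left_bottom, left_middle, left_top, right_bottom, right_top, trophy_1, trophy_2 below 0.02 m/s and x of left_middle in the frame of rack between -0.05 and -0.012 m and y of left_middle in the frame of rack between -0.14 and 0.14 m and z of left_middle in the frame of rack between 0.055 and 0.083 m and angle between left_middle's own z axis and vertical between 0.62 and 0.95 rad and angle between the y axis of each of left_middle, left_top, right_top and the y axis of rack, either way round below 0.18 rad and x of left_top in the frame of rack between -0.05 and -0.012 m and y of left_top in the frame of rack between -0.14 and 0.14 m and z of left_top in the frame of rack between 0.055 and 0.083 m and angle between left_top's own z axis and vertical between 0.62 and 0.95 rad and x of right_bottom in the frame of riser between -0.022 and 0.012 m and y of right_bottom in the frame of riser between -0.092 and -0.022 m and x of right_top in the frame of rack between -0.05 and -0.012 m and y of right_top in the frame of rack between -0.14 and 0.14 m and z of right_top in the frame of rack between 0.055 and 0.083 m and angle between right_top's own z axis and vertical between 0.62 and 0.95 rad and x of trophy_1 in the frame of riser between -0.09 and 0.09 m and y of trophy_1 in the frame of riser between -0.14 and 0.14 m and z of trophy_1 in the frame of riser between 0.07 and 0.084 m and angle between each of trophy_1, trophy_2's own z axis and vertical below 0.12 rad and x of trophy_2 in the frame of riser between -0.09 and 0.09 m and y of trophy_2 in the frame of riser between -0.14 and 0.14 m and z of trophy_2 in the frame of riser between 0.07 and 0.084 m); the robot touches nothing.
It fails at once if the bottom case of the left stack is shifted more than 15 mm while the middle one has not yet been taken off it (distance of left_bottom from where it was at the start of the episode above 0.015 m and distance of left_middle from where it was at the start of the episode below 0.1 m).
It fails at once if the middle case of the left stack is shifted more than 15 mm while the top one has not yet been taken off it (distance of left_middle from where it was at the start of the episode above 0.015 m and distance of left_top from where it was at the start of the episode below 0.1 m).
It fails at once if a lowest case is drawn further out from under the riser (x of any of left_bottom, right_bottom in the frame of riser below -0.095 m).
It fails at once if a case is turned on edge or glass side down (angle between any of left_bottom, left_middle, left_top, right_bottom, right_top's own z axis and vertical above 1.35 rad).
It fails at once if the bottle, the can or the pedal is moved more than 3 cm (distance of any of bottle, can, pedal from where it was at the start of the episode above 0.03 m).
Of right_top, trophy_1, trophy_2 only 2 to 3 are there at a start; the rules pass over those that are not, and their reading is None.
At some moment in a run one of trophy_1, trophy_2 may be knocked a few centimetres aside while the robot is not near it.
It also fails if it takes over 210 s, if anything falls off the work surface, if the arm or the gripper's body presses on something with over 40 N, if the wrist force passes 120 N, or if a joint passes its speed limit or range.

## Robot

A 7-joint arm with a two-finger parallel gripper is mounted at the origin on the work surface. World frame = base frame: x ahead of the robot, y to its left, z up, the work surface at z = 0. Lengths are in m, angles in rad, forces in N, time in s.
With the tool pointing down it reaches from about 0.35 to 0.9 m from the base axis. Payload 19.9 kg.
Tool frame: the origin (TCP) lies at the very end of the fingers, on their centre line; the grasp point (between the pads) lies 19 mm behind it; z points along the fingers, y is the line along which they close (so a half turn about z gives the same grasp; the last joint's range is limited). The gripper opens to 94 mm and grips with 3 to 60 N. Pads are 16 mm wide; open, the fingers measure 119 mm over their backs; the gripper's body (75 mm by 177 mm) begins 78 mm behind the grasp point.
Start: joints at [-1.24, 0.417, -0.01, 1.614, 0.005, 1.111, -0.053], TCP at [0.228, 0.582, 0.205] pointing down, gripper open.
Joint ranges: [-2.81, 2.81], [-0.39, 2.02], [-1.27, 1.25], [0.06, 2.57], [-1.19, 4.33], [0.19, 2], [-2.82, 2.82]. Speed limits (rad/s): [1.89, 1.89, 2.39, 2.39, 3.01, 3.01, 3.01].

## Interface

Orientations are given as a unit quaternion [x, y, z, w].
In Python, from rig import ctrl gives the robot as it stands.
- The arm moves only by the tool shift_gripper, called after "Emit:" as name(argument=value, ...) on one line, values as JSON. Schema: {"type":"object","properties":{"motion":{"type":"array","items":{"type":"number"},"minItems":5,"maxItems":50},"grip_force":{"type":"number"},"only":{"type":"string"},"quiet":{"type":"boolean"},"lines":{"type":"string"}},"required":["motion"],"additionalProperties":false}. motion is one flat list of numbers that holds 1 to 10 rows one after another, with no inner brackets; each row has 5 numbers: the finger opening in m, then dx, dy, dz in units of 25 mm, then a turn about the tool's z in units of 0.05 rad; each row shifts and turns the commanded pose from where the row before left it, along the tool's axes as they then stand; what a row does not reach is not made up. A row lasts 1/10 s, in which the tool goes at most 0.05 m and 0.15 rad, less where a joint would pass 70% of its speed; a pose out of reach is approached as far as the arm can. The fingers move at their own pace and stop on an object; grip_force is the grip in N (left out, the last holds). Time passes only in rows, so rows that do not move let the fingers close. The tool returns the time, the measured TCP pose, the force, the opening and the grip force at its end. only (a regular expression) keeps the lines of the reply that match it, lines (a string "A,B") keeps lines A to B, and quiet returns only ok. Input that does not fit is refused with a message, and nothing moves.
- ctrl.sense(): the state, without advancing time (a new reading comes with each control period).
- ctrl.grab_frame(name): name is "scene" or "top" or "wrist"; returns the picture (480x640x3 uint8, red, green, blue); there is no depth.
- ctrl.camera_model(name): a dict with "camera_matrix" (3x3 intrinsics, pixels), "extrinsics" (4x4, takes a point from camera to world coordinates). Camera axes: x right, y down, z forward; pixel columns grow to the right and rows downward; lengths in m; the calibration is good to about 2 mm. A picture is of the moment at which its call begins: read the wrist's pose just before it. camera_model takes no time and is no camera call; for the wrist camera it gives the pose at the moment of the call.
- ctrl.job_done(): hands the job in; it is judged then, once.
The state is a dict: "t": time; "qpos": joint angles; "qd": joint speeds; "tau": joint torques, N m; "ee_pos": TCP position; "tool_rot": TCP orientation; "ft_force": force on the tool from outside, world axes, zero at the start; "ft_torque": the same for the moment, N m; "grip_width": finger opening in m; "grasp_force": force on a finger pad.
Only numpy, scipy, OpenCV 4.12 (cv2) and the standard library are available. Lean on these libraries where they do the work, as an engineer would, in place of code of your own. Each camera call takes 0.05 s, during which the arm holds its last target. There are 200 camera calls.

## Working session

There is one attempt and no reset: what is moved stays moved. The work goes in short steps, Python scripts to look and compute and a tool call to move; the robot and the scene stay as the last step left them, time stands still between calls to the robot, and variables do not carry over. Pictures are saved under pics/ and viewed, at most 14 in all, crops included, and the job is handed in when it is done.

```bash
ls; mkdir -p pics
```

Run:
```python
from rig import ctrl
import cv2
for n in ("scene","top"):
    im=ctrl.grab_frame(n); cv2.imwrite(f"pics/{n}0.png",im[:,:,::-1])
    m=ctrl.camera_model(n); print(n,m)
s=ctrl.sense(); print(s)
```

```text
pics
rig.py
scene {'camera_matrix': array([[591.76368382,   0.        , 321.56225894],
       [  0.        , 591.76368382, 238.55497906],
       [  0.        ,   0.        ,   1.        ]]), 'extrinsics': array([[ 0.79221212,  0.49770193, -0.35311861,  1.21014426],
       [ 0.61016835, -0.63680713,  0.47135046, -0.8003406 ],
       [ 0.00972358, -0.58887135, -0.80816829,  1.45717874],
       [ 0.        ,  0.        ,  0.        ,  1.        ]])}
top {'camera_matrix': array([[457.94112086,   0.        , 315.72476649],
       [  0.        , 457.94112086, 239.66470602],
       [  0.        ,   0.        ,   1.        ]]), 'extrinsics': array([[ 0.01527661, -0.98733147,  0.15793416,  0.39067845],
       [-0.99985397, -0.01387438,  0.00997737, -0.01314947],
       [-0.00765973, -0.15806352, -0.98739924,  1.35737342],
       [ 0.        ,  0.        ,  0.        ,  1.        ]])}
{'t': 0.1, 'qpos': array([-1.23949843,  0.41790259, -0.01029579,  1.61409349,  0.004691  ,
        1.11069495, -0.05299442]), 'qd': array([-1.02299533e-03, -2.07802570e-03,  1.91147212e-03, -1.62941635e-03,
       -6.18769710e-05, -5.91719210e-04,  6.74549586e-05]), 'tau': array([ 1.70049410e-03, -8.52583623e+01,  6.40437249e-01, -4.26700437e+01,
       -4.88197943e-02,  1.63087039e-02,  6.47832030e-05]), 'ee_pos': array([0.22753078, 0.58175902, 0.20490378]), 'tool_rot': array([ 1.85319983e-01,  9.82678083e-01, -5.33913603e-04, -6.02979540e-05]), 'ft_force': array([-0.09110851, -0.0847836 ,  0.04409776]), 'ft_torque': array([-3.70387495e-02,  4.44557076e-05, -4.91361325e-02]), 'grasp_force': 0.0, 'grip_width': 0.0938438677371511}
```
View pics/scene0.png

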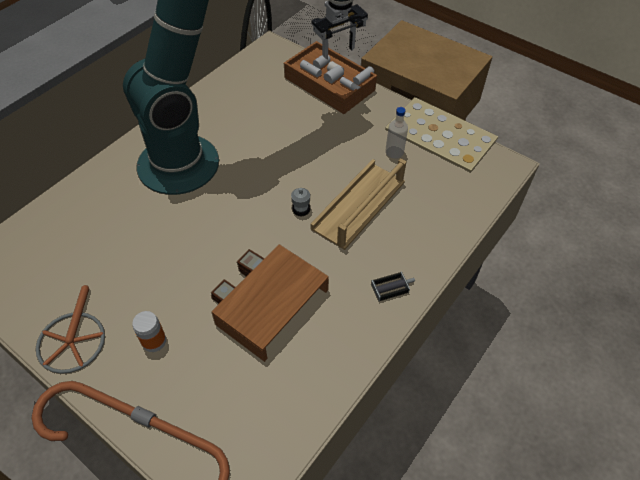

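View pics/top0.png

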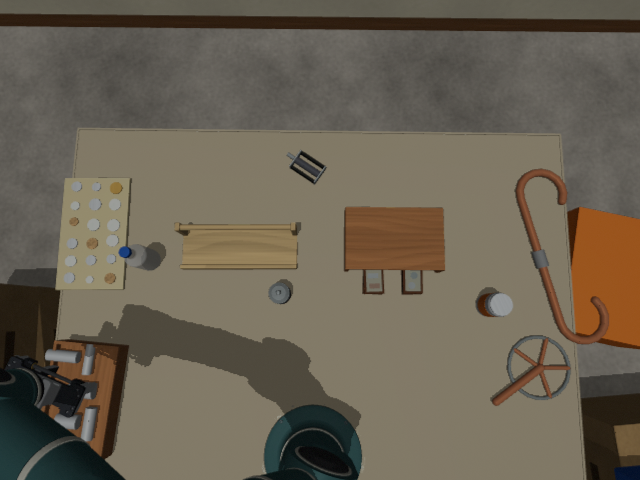

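The scene has one trophy near top pixel (280,292), the rack at (240,247), and the riser at (394,238). Two stacks protrude at (373,282) and (412,282). With a single trophy there, right_top must be present. I'll enlarge these for reading.

Run:
```python
import cv2
t=cv2.imread("pics/top0.png"); s=cv2.imread("pics/scene0.png")
c=cv2.resize(t[195:310,170:450],(800,329),interpolation=cv2.INTER_CUBIC); c=cv2.convertScaleAbs(c,alpha=1.3,beta=10)
cv2.imwrite("pics/topc.png",c)
d=cv2.resize(s[150:360,200:420],(628,600),interpolation=cv2.INTER_CUBIC);d=cv2.convertScaleAbs(d,alpha=1.5,beta=15)
cv2.imwrite("pics/scenec.png",d)
```

View pics/topc.png

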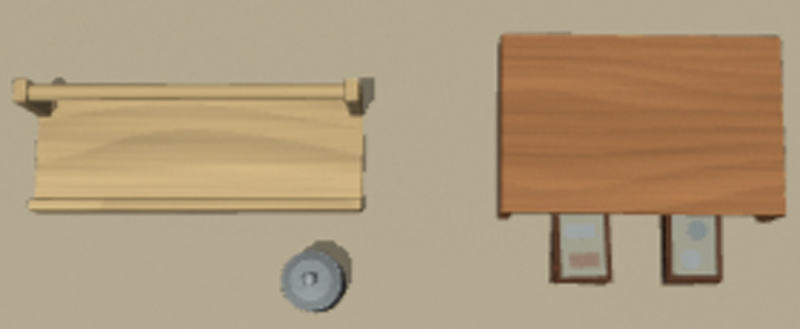

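View pics/scenec.png

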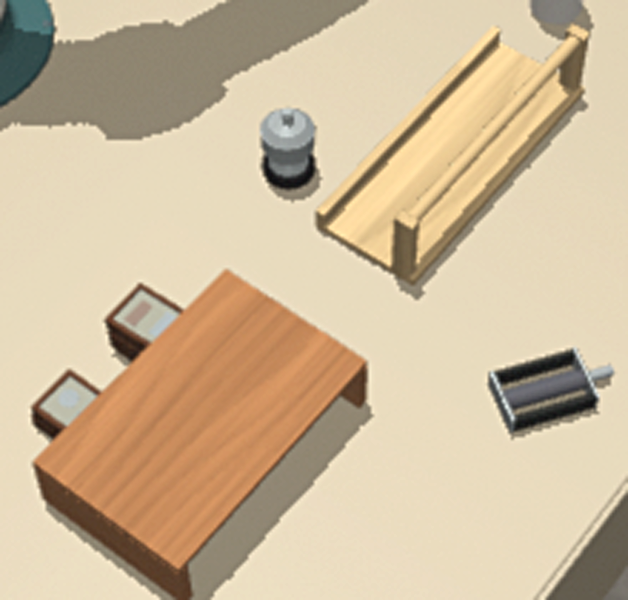

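Create h.py:
```python
import numpy as np, json, sys
from rig import ctrl
from scipy.spatial.transform import Rotation as R
M={n:ctrl.camera_model(n) for n in("scene","top")}
def ray(n,u,v,z):
    m=M.get(n) or ctrl.camera_model(n); K=np.array(m["camera_matrix"]);E=np.array(m["extrinsics"])
    d=E[:3,:3]@np.linalg.solve(K,[u,v,1]); o=E[:3,3]
    return o+d*(z-o[2])/d[2]
def topc(u,v,z): return ray("top",170+(u+.5)/2.857-.5,195+(v+.5)/2.861-.5,z)
def scc(u,v,z): return ray("scene",200+(u+.5)/2.8545-.5,150+(v+.5)/2.857-.5,z)
```

Run:
```python
from h import *
np.set_printoptions(precision=4,suppress=True)
def fit(P,W):
    P=np.array(P);W=np.array(W)[:,:2];a=P-P.mean(0);b=W-W.mean(0)
    th=np.arctan2((a[:,0]*b[:,1]-a[:,1]*b[:,0]).sum(),(a*b).sum());c,s=np.cos(th),np.sin(th)
    t=W.mean(0)-np.array([[c,-s],[s,c]])@P.mean(0)
    print(t,th,"res",(P@np.array([[c,s],[-s,c]])+t-W).round(4).tolist())
L=[(.09,.14),(.09,-.14),(-.09,-.14),(-.09,.14)]
print("riser top");fit(L,[topc(*p,.076) for p in[(500,36),(780,36),(785,215),(499,215)]])
print("riser sc");fit(L,[scc(*p,.076) for p in[(367,365),(182,572),(35,463),(229,270)]])
print("rack");
print("lip outer top z.032",[topc(*p,.032) for p in[(29,200),(29,210),(364,210),(364,198)]])
print("posts",[topc(*p,.098) for p in[(20,91),(352,90)]])
print("posts outer",[topc(*p,.098) for p in[(12,79),(359,79)]])
print("sc lip",[scc(*p,.032) for p in[(317,212),(497,29)]],"posts",[scc(*p,.098) for p in[(406,220),(577,36)]])
print("trophy",topc(309,278,.097),topc(314,279,.06),"sc",scc(288,112,.097))
print("L",[topc(*p,.054) for p in[(550,283),(610,283)]],"R",[topc(*p,.036) for p in[(662,283),(721,283)]])
print("scL",[scc(*p,.054) for p in[(141,285),(107,322)]],"R",[scc(*p,.036) for p in[(70,371),(34,410)]])
```

```text
riser top
[ 0.603  -0.2217] 0.009733171469997507 res [[0.0008, 0.0009], [-0.0003, 0.001], [-0.0009, -0.001], [0.0004, -0.0009]]
riser sc
[ 0.6137 -0.2245] -0.0016615641199040818 res [[0.0019, 0.0038], [-0.0002, -0.0022], [-0.0009, -0.0014], [-0.0008, -0.0002]]
rack
lip outer top z.032 [array([0.5236, 0.3949, 0.032 ]), array([0.5134, 0.3943, 0.032 ]), array([0.5184, 0.0531, 0.032 ]), array([0.5306, 0.0534, 0.032 ])]
posts [array([0.6241, 0.3901, 0.098 ]), array([0.6296, 0.0641, 0.098 ])]
posts outer [array([0.6359, 0.3988, 0.098 ]), array([0.6406, 0.0575, 0.098 ])]
sc lip [array([0.5279, 0.0543, 0.032 ]), array([0.527 , 0.3921, 0.032 ])] posts [array([0.6367, 0.0621, 0.098 ]), array([0.634 , 0.3826, 0.098 ])]
trophy [0.4461 0.1012 0.097 ] [0.4468 0.0996 0.06  ] sc [0.4522 0.1013 0.097 ]
L [array([ 0.4466, -0.1337,  0.054 ]), array([ 0.4475, -0.193 ,  0.054 ])] R [array([ 0.4491, -0.2475,  0.036 ]), array([ 0.45  , -0.3066,  0.036 ])]
scL [array([ 0.4556, -0.1418,  0.054 ]), array([ 0.459 , -0.1963,  0.054 ])] R [array([ 0.4599, -0.2542,  0.036 ]), array([ 0.463 , -0.3084,  0.036 ])]
```

Careful with the scale: shifts go in units of 25 mm and turns go in units of 0.05 rad. That gives: -0.03 m is -1.2, -0.124 rad is -2.48.

Emit:
shift_gripper(motion=[0.094, 0, 0, -1.2, -2.48, 0.094, 0, 0, -1.2, -2.48, 0.094, 0, 0, -1.2, -2.48], grip_force=30)

```text
t: 0.4
ee_pos: [0.2275, 0.5817, 0.2962]
tool_rot: [-0.002, 1.0, -0.001, -0.0]
ft_force: [-0.0, -0.3, 0.1]
grip_width: 0.0943
grasp_force: 0.0
```

Emit:
shift_gripper(motion=[0.094, -0.6, -1.68, 0, 0, 0.094, -0.6, -1.68, 0, 0, 0.094, -0.6, -1.68, 0, 0, 0.094, -0.6, -1.68, 0, 0, 0.094, -0.6, -1.68, 0, 0, 0.094, -0.6, -1.68, 0, 0, 0.094, -0.6, -1.68, 0, 0, 0.094, -0.6, -1.68, 0, 0, 0.094, -0.6, -1.68, 0, 0, 0.094, -0.6, -1.68, 0, 0])

```text
t: 1.4
ee_pos: [0.3774, 0.1601, 0.2954]
tool_rot: [0.0, 1.0, 0.0, -0.0]
ft_force: [0.6, -0.4, 1.0]
grip_width: 0.0939
grasp_force: 0.0
```

Run:
```python
from h import *
import cv2
c=ctrl.camera_model("wrist");im=ctrl.grab_frame("wrist");cv2.imwrite("pics/w1.png",im[:,:,::-1])
s=ctrl.sense();print(s["ee_pos"],R.from_quat(s["tool_rot"]).as_matrix().round(3));E=c["extrinsics"];print(E.round(3),c["camera_matrix"])
np.savez("w1.npz",**{k:np.array(v) for k,v in c.items()})
```

```text
[0.37943954 0.15409922 0.29556937] [[-1.     0.007  0.   ]
 [ 0.007  1.    -0.   ]
 [-0.    -0.    -1.   ]]
[[ 0.001  0.966  0.26   0.301]
 [ 1.    -0.001  0.001  0.161]
 [ 0.001  0.26  -0.966  0.475]
 [ 0.     0.     0.     1.   ]] [[398.92915695   0.         318.62113348]
 [  0.         398.92915695 238.06108132]
 [  0.           0.           1.        ]]
```

View pics/w1.png

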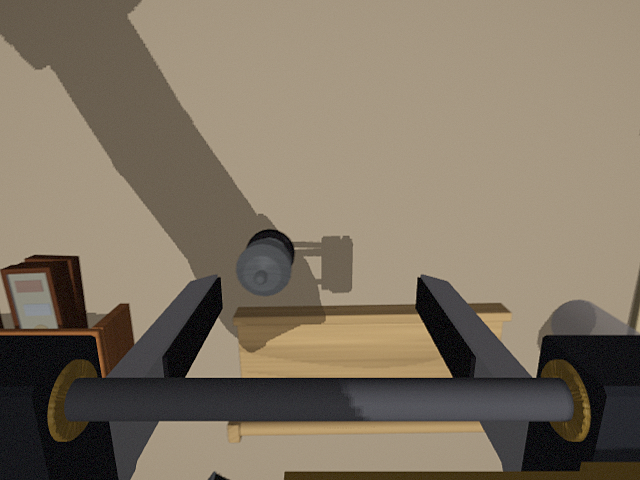

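Run:
```python
from h import *
np.set_printoptions(precision=4,suppress=True)
M["wrist"]=dict(np.load("w1.npz"))
w=lambda u,v,z:ray("wrist",u,v,z)
print("finial",w(261,277,.097),"foot rim top",w(270,230,.014))
print("lip outer",w(235,307,.032),w(508,304,.032))
print("riser FL",w(130,305,.076),"stackL near top corners",w(3,268,.054),w(48,265,.054))
print(ctrl.sense()["ee_pos"])
for n in M:
    E=np.array(M[n]["extrinsics"]);p=np.linalg.inv(E)@np.array([.4461,.1012,.097,1]);print(n,(np.array(M[n]["camera_matrix"])@p[:3])/p[2])
```

```text
finial [0.4433 0.1033 0.097 ] foot rim top [0.4151 0.1036 0.014 ]
lip outer [0.5062 0.0606 0.032 ] [0.5026 0.3893 0.032 ]
riser FL [ 0.4834 -0.0431  0.076 ] stackL near top corners [ 0.4486 -0.1903  0.054 ] [ 0.4451 -0.1396  0.054 ]
[0.3794 0.1541 0.2956]
scene [298.9935 187.9536   1.    ]
top [277.8186 291.8383   1.    ]
wrist [259.0045 279.5947   1.    ]
```

The wrist view shows the finial at (261,277), the rack lip at y≈307–318, and the left stack's near corner at (3,268). It agrees with the top camera, so I'll use trophy (.446,.102), riser (.604,-.222) and rack bar x≈.627, centre y≈.225.

Scaled: 0.035 m is 1.4, 0.03 m is 1.2, 0.007 rad is 0.14.

Emit:
shift_gripper(motion=[0.094, -0.888, -0.7, 1.2, 0.14, 0.094, -0.888, -0.7, 1.2, 0, 0.094, -0.888, -0.7, 1.2, 0, 0.094, 0, 0, 1.8, 0, 0.094, 0, 0, 1.8, 0, 0.094, 0, 0, 1.8, 0, 0.094, 0, 0, 1.4, 0, 0.094, 0, 0, 0, 0])

```text
t: 2.25
ee_pos: [0.441, 0.1081, 0.0321]
tool_rot: [0.004, 1.0, -0.002, -0.003]
ft_force: [0.8, 0.5, 0.8]
grip_width: 0.094
grasp_force: 0.0
```

Emit:
shift_gripper(motion=[0.04, 0, 0, 0, 0, 0.04, 0, 0, 0, 0, 0.04, 0, 0, 0, 0, 0.04, 0, 0, 0, 0, 0.04, 0, 0, 0, 0, 0.04, 0, 0, 0, 0], grip_force=30)

```text
t: 2.85
ee_pos: [0.4442, 0.1088, 0.0361]
tool_rot: [0.004, 1.0, 0.0, 0.001]
ft_force: [-0.7, -5.5, 10.7]
grip_width: 0.0577
grasp_force: 30.0
```

Scaled: -0.03 m is -1.2, -0.045 m is -1.8.

Emit:
shift_gripper(motion=[0.04, 0, 0, -1.2, 0, 0.04, 0, 0, -1.8, 0, 0.04, 0, 0, -1.8, 0, 0.04, 0, -1.6, -0.8, 0, 0.04, -0.76, -1.64, 0, 0, 0.04, -0.76, -1.64, 0, 0, 0.04, -0.76, -1.64, 0, 0, 0.04, -0.76, -1.64, 0, 0, 0.04, -0.76, -1.64, 0, 0, 0.04, -0.76, -1.64, 0, 0])

```text
t: 3.85
ee_pos: [0.5558, -0.179, 0.1753]
tool_rot: [0.004, 1.0, 0.0, -0.0]
ft_force: [0.6, 0.6, -3.0]
grip_width: 0.0578
grasp_force: 30.0
```

Emit:
shift_gripper(motion=[0.04, -0.76, -1.64, 0, 0, 0.04, -0.76, -0.16, 0, 0, 0.04, -0.76, 0, 0, 0, 0.04, -0.76, 0, 0, 0, 0.04, 0, 0, 0, 0, 0.04, 0, 0, 0, 0, 0.04, 0, 0, 0, 0])

```text
t: 4.55
ee_pos: [0.6304, -0.2234, 0.1754]
tool_rot: [0.004, 1.0, 0.0, -0.0]
ft_force: [-1.2, 0.3, -3.7]
grip_width: 0.0577
grasp_force: 30.0
```

Emit:
shift_gripper(motion=[0.04, 0, 0, 1.2, 0, 0.04, 0, 0, 0.8, 0, 0.04, 0, 0, 0.32, 0, 0.04, 0, 0, 0.12, 0, 0.04, 0, 0, 0, 0])

```text
t: 5.05
ee_pos: [0.6312, -0.2236, 0.1152]
tool_rot: [0.004, 1.0, -0.0, 0.0]
ft_force: [-0.1, 0.3, -3.0]
grip_width: 0.058
grasp_force: 30.0
```

Emit:
shift_gripper(motion=[0.094, 0, 0, 0, 0, 0.094, 0, 0, 0, 0, 0.094, 0, 0, 0, 0, 0.094, 0, 0, 0, 0, 0.094, 0, 0, -0.8, 0, 0.094, 0, 0, -1.6, 0, 0.094, 0, 0, -1.6, 0, 0.094, 0, 0, -1.6, 0, 0.094, 0, 0, 0, 0])

```text
t: 5.95
ee_pos: [0.6328, -0.2245, 0.2604]
tool_rot: [0.004, 1.0, -0.001, 0.004]
ft_force: [0.3, 0.1, 0.4]
grip_width: 0.0942
grasp_force: 0.0
```

Scaled: 0.04 m is 1.6, 0.031 m is 1.24.

Emit:
shift_gripper(motion=[0.094, 1.6, 0.6, 0, 0, 0.094, 1.6, 0.6, 0, 0, 0.094, 1.6, 0.6, 0, 0, 0.094, 1.24, 0.6, 0.8, 0, 0.094, 0, 0, 1.2, 0, 0.094, 0, 0, 0, 0, 0.094, 0, 0, 0, 0, 0.094, 0, 0, 0, 0])

```text
t: 6.75
ee_pos: [0.4814, -0.1628, 0.2056]
tool_rot: [0.004, 1.0, -0.0, 0.001]
ft_force: [0.3, -0.5, -0.5]
grip_width: 0.094
grasp_force: 0.0
```

Run:
```python
from h import *
import cv2
c=ctrl.camera_model("wrist");im=ctrl.grab_frame("wrist");cv2.imwrite("pics/w2.png",im[:,:,::-1])
np.savez("w2.npz",**{k:np.array(v) for k,v in c.items()});print(ctrl.sense()["ee_pos"])
```

```text
[ 0.48136067 -0.16278217  0.20548233]
```

View pics/w2.png

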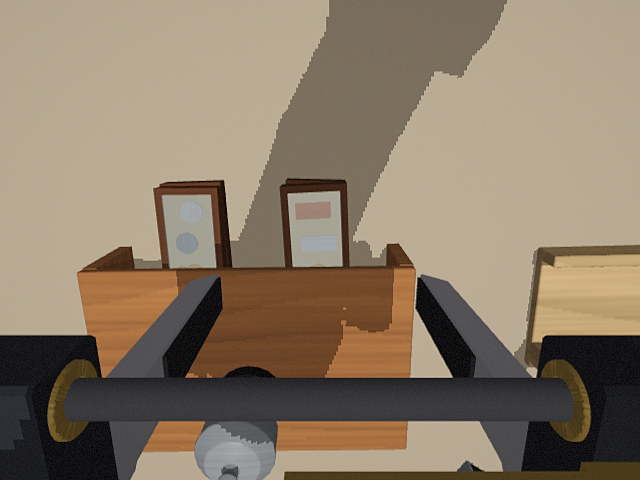

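Left top case: near corners at (280,186) and (347,181). Right top case: near corners at (154,189) and (218,185). The riser front edge runs (80,271)–(414,267), and the trophy stands on the riser at about (235,430).

Run:
```python
from h import *
np.set_printoptions(precision=4,suppress=True)
M["wrist"]=dict(np.load("w2.npz"))
w=lambda u,v,z:ray("wrist",u,v,z)
print("L",w(280,186,.054),w(347,181,.054),"far",w(285,267,.054),w(348,267,.054));print("R",w(154,189,.036),w(218,185,.036));print("riser",w(80,271,.076),w(414,267,.076))
```

```text
L [ 0.4493 -0.1935  0.054 ] [ 0.4456 -0.1379  0.054 ] far [ 0.5203 -0.1915  0.054 ] [ 0.5208 -0.1362  0.054 ]
R [ 0.4535 -0.3058  0.036 ] [ 0.4504 -0.2494  0.036 ]
riser [ 0.5148 -0.3577  0.076 ] [ 0.5135 -0.0839  0.076 ]
```

Emit:
shift_gripper(motion=[0.094, 0, -0.08, 1.6, 0, 0.094, 0, 0, 1.6, 0, 0.094, 0, 0, 1.6, 0, 0.094, 0, 0, 1.2, 0, 0.094, 0, 0, 0.48, 0, 0.094, 0, 0, 0.18, 0, 0.094, 0, 0, 0, 0, 0.094, 0, 0, 0, 0])

```text
t: 7.6
ee_pos: [0.4814, -0.1645, 0.0393]
tool_rot: [0.004, 1.0, -0.0, 0.001]
ft_force: [-0.1, -0.6, 0.4]
grip_width: 0.0938
grasp_force: 0.0
```

Emit:
shift_gripper(motion=[0.07, 0, 0, 0, 0, 0.07, 0, 0, 0, 0, 0.05, 0, 0, 0, 0, 0.05, 0, 0, 0, 0, 0.05, 0, 0, 0, 0, 0.05, 0, 0, 0, 0], grip_force=45)

```text
t: 8.2
ee_pos: [0.4805, -0.1643, 0.0381]
tool_rot: [0.004, 1.0, -0.0, 0.0]
ft_force: [-1.5, 0.9, 2.6]
grip_width: 0.0553
grasp_force: 44.7
```

Emit:
shift_gripper(motion=[0.05, 0, 0, -0.2, 0, 0.05, 0.4, 0, 0, 0, 0.05, 0.8, 0, 0, 0, 0.05, 1.2, 0, 0, 0, 0.05, 1.2, 0, 0, 0, 0.05, 1.2, 0, 0, 0, 0.05, 0, 0, 0, 0, 0.05, 0, 0, -1.6, 0, 0.05, 0, 0, -1.6, 0, 0.05, 0, 0, -1.6, 0])

```text
t: 9.2
ee_pos: [0.3597, -0.1634, 0.1643]
tool_rot: [0.004, 1.0, -0.0, -0.0]
ft_force: [1.0, 0.6, -1.7]
grip_width: 0.0558
grasp_force: 44.8
```

Run:
```python
from h import *
import cv2
ctrl.grab_frame("wrist"); c=ctrl.camera_model("wrist");im=ctrl.grab_frame("wrist");t=ctrl.grab_frame("scene")
o=cv2.hconcat([cv2.resize(im,(400,300)),cv2.resize(t[120:420,120:520],(400,300))]);cv2.imwrite("pics/w3.png",o[:,:,::-1])
```

```text
(no output)
```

View pics/w3.png

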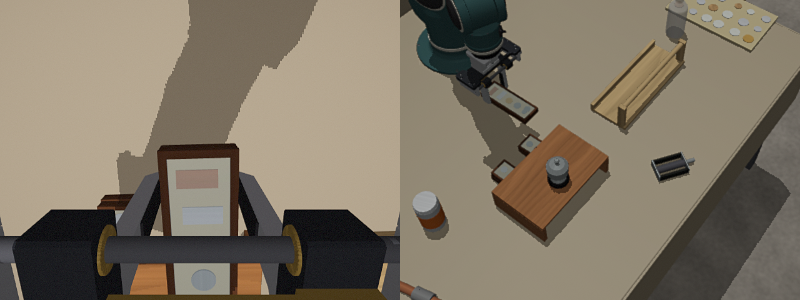

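Emit:
shift_gripper(motion=[0.05, -0.52, 1.912, 0, -0.36, 0.05, -0.52, 1.912, 0, 0, 0.05, -0.52, 1.912, 0, 0, 0.05, -0.52, 1.912, 0, 0, 0.05, -0.52, 1.912, 0, 0, 0.05, -0.52, 1.912, 0, 0, 0.05, -0.52, 1.912, 0, 0, 0.05, -0.52, 1.912, 0, 0, 0.05, -0.52, 1.912, 0, 0, 0.05, -0.52, 1.912, 0, 0], grip_force=50)

```text
t: 10.35
ee_pos: [0.486, 0.3174, 0.1611]
tool_rot: [-0.005, 1.0, -0.0, -0.001]
ft_force: [1.7, 0.1, -0.6]
grip_width: 0.0555
grasp_force: 49.8
```

Emit:
shift_gripper(motion=[0.05, -1.2, 0, 0, 0, 0.05, -1.16, 0, 0, 0, 0.05, 0, 0, 0, 0, 0.05, 0, 0, 0, 0, 0.05, 0, 0, 0, 0, 0.05, 0, 0, 0, 0, 0.05, 0, 0, 0, 0])

```text
t: 11.05
ee_pos: [0.5449, 0.3166, 0.163]
tool_rot: [-0.005, 1.0, 0.0, -0.0]
ft_force: [-0.3, 0.5, -1.4]
grip_width: 0.0561
grasp_force: 49.8
```

Emit:
shift_gripper(motion=[0.05, 0, 0, 1.2, 0, 0.05, 0, 0, 0.8, 0, 0.05, 0, 0, 0.32, 0, 0.05, 0, 0, 0.16, 0, 0.05, 0, 0, 0, 0, 0.05, 0, 0, 0, 0])

```text
t: 11.65
ee_pos: [0.5459, 0.3167, 0.1019]
tool_rot: [-0.005, 1.0, 0.0, 0.001]
ft_force: [0.3, 0.4, -1.3]
grip_width: 0.0556
grasp_force: 49.8
```

Run:
```python
from h import *
import cv2
im=ctrl.grab_frame("wrist");t=ctrl.grab_frame("scene")
o=cv2.hconcat([cv2.resize(im,(400,300)),cv2.resize(t[120:255,260:440],(400,300))]);cv2.imwrite("pics/w4.png",o[:,:,::-1])
```

```text
(no output)
```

View pics/w4.png

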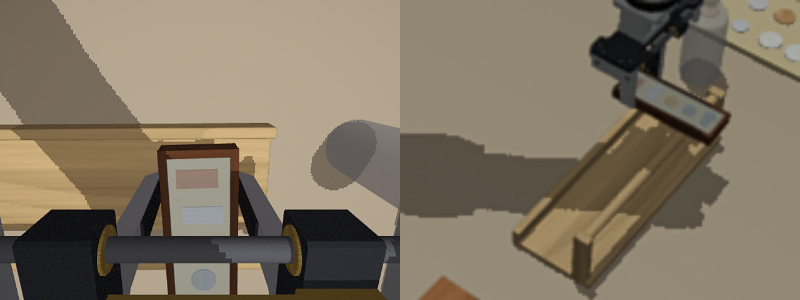

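Scaled: -0.008 m is -0.32, 0.004 m is 0.16.

Emit:
shift_gripper(motion=[0.05, -0.32, 0, 0, 0, 0.05, 0, 0, 0.16, 0, 0.05, 0, 0, 0, 0, 0.05, 0, 0, 0, 0], grip_force=6)

```text
t: 12.15
ee_pos: [0.5535, 0.3163, 0.0968]
tool_rot: [-0.005, 1.0, -0.0, -0.0]
ft_force: [0.5, 0.3, -0.1]
grip_width: 0.0561
grasp_force: 6.0
```

Emit:
shift_gripper(motion=[0.05, 0, 0, 0.32, 0, 0.05, 0, 0, 0.32, 0, 0.05, 0, 0, 0.32, 0, 0.05, 0, 0, 0.32, 0, 0.05, -0.04, 0, 0.32, 0, 0.05, -0.08, 0, 0.32, 0, 0.05, 0, 0, 0, 0], grip_force=6)

```text
t: 12.85
ee_pos: [0.5561, 0.3161, 0.0475]
tool_rot: [-0.005, 1.0, -0.001, -0.001]
ft_force: [-0.4, 0.8, -1.3]
grip_width: 0.0559
grasp_force: 6.0
```

```bash
python3 - <<'E'
from h import *
import cv2
im=ctrl.grab_frame("wrist");t=ctrl.grab_frame("scene")
o=cv2.hconcat([cv2.resize(im,(400,300)),cv2.resize(t[120:255,260:440],(400,300))]);cv2.imwrite("pics/w5.png",o[:,:,::-1])
E
```

```text
(no output)
```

View pics/w5.png

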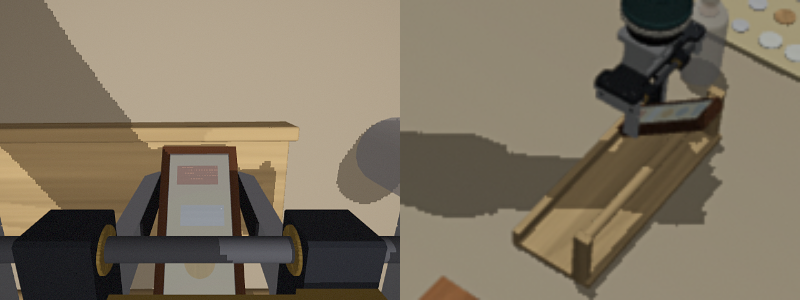

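Works: the case pivots on the bar with its lower end at (200,147), inside the lip. I'll lower the last bit and release.

Emit:
shift_gripper(motion=[0.05, -0.08, 0, 0.2, 0, 0.05, -0.08, 0, 0.2, 0, 0.05, 0, 0, 0.08, 0, 0.05, 0, 0, 0, 0, 0.05, 0, 0, 0, 0], grip_force=6)

```text
t: 13.45
ee_pos: [0.5604, 0.3165, 0.0369]
tool_rot: [-0.005, 1.0, -0.0, -0.0]
ft_force: [0.2, -0.2, -1.1]
grip_width: 0.056
grasp_force: 6.0
```

Emit:
shift_gripper(motion=[0.06, 0, 0, 0, 0, 0.065, 0, 0, 0, 0, 0.07, 0, 0, 0, 0, 0.07, 0, 0, 0, 0, 0.07, 0, 0, 0, 0, 0.07, 0, 0, -1.2, 0, 0.07, 0, 0, -1.6, 0, 0.07, 0, 0, -1.6, 0, 0.07, 0, 0, -1.6, 0])

```text
t: 14.35
ee_pos: [0.5603, 0.3163, 0.1886]
tool_rot: [-0.005, 1.0, -0.0, -0.0]
ft_force: [-0.3, 0.4, 0.3]
grip_width: 0.07
grasp_force: 0.0
```

Run:
```python
from h import *
import cv2
im=ctrl.grab_frame("wrist");c=ctrl.camera_model("wrist");np.savez("w6.npz",**{k:np.array(v) for k,v in c.items()});cv2.imwrite("pics/w6w.png",im[:,:,::-1]);t=ctrl.grab_frame("scene")
o=cv2.hconcat([cv2.resize(im,(400,300)),cv2.resize(t[120:255,260:440],(400,300))]);cv2.imwrite("pics/w6.png",o[:,:,::-1])
```

```text
(no output)
```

View pics/w6.png

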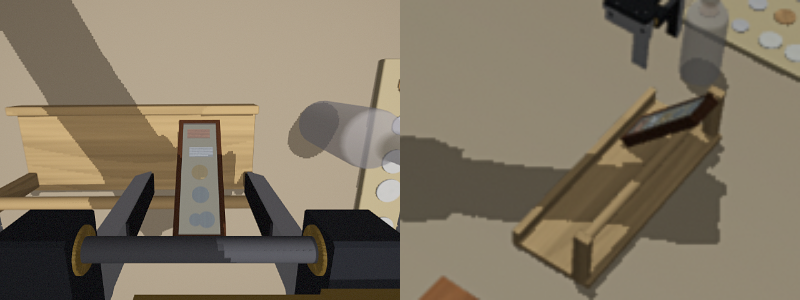

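Scaled: -0.048 m is -1.92, 0.008 m is 0.32.

Emit:
shift_gripper(motion=[0.07, 0.32, -1.92, 0, 0, 0.094, 0.32, -1.92, 0, 0, 0.094, 0.32, -1.92, 0, 0, 0.094, 0.32, -1.92, 0, 0, 0.094, 0.32, -1.92, 0, 0, 0.094, 0.32, -1.92, 0, 0, 0.094, 0.32, -1.92, 0, 0, 0.094, 0.32, -1.92, 0, 0, 0.094, 0.32, -1.92, 0, 0, 0.094, 0.32, -1.92, 0, 0], grip_force=45)

```text
t: 15.45
ee_pos: [0.4847, -0.166, 0.187]
tool_rot: [-0.005, 1.0, 0.0, 0.0]
ft_force: [0.7, 0.6, -0.1]
grip_width: 0.0944
grasp_force: 0.0
```

Emit:
shift_gripper(motion=[0.094, 0, 0, 1.2, 0, 0.094, 0, 0, 1.2, 0, 0.094, 0, 0, 0, 0, 0.094, 0, 0, 0, 0, 0.094, 0, 0, 0, 0, 0.094, 0, 0, 0, 0])

```text
t: 16.05
ee_pos: [0.4861, -0.1642, 0.1283]
tool_rot: [-0.005, 1.0, -0.0, 0.001]
ft_force: [-0.4, 0.1, -0.2]
grip_width: 0.0941
grasp_force: 0.0
```

Run:
```python
from h import *
import cv2
c=ctrl.camera_model("wrist");im=ctrl.grab_frame("wrist");np.savez("w7.npz",**{k:np.array(v) for k,v in c.items()});cv2.imwrite("pics/w7.png",im[:,:,::-1]);print(ctrl.sense()["ee_pos"])
```

```text
[ 0.48595964 -0.16419292  0.12804327]
```

View pics/w7.png

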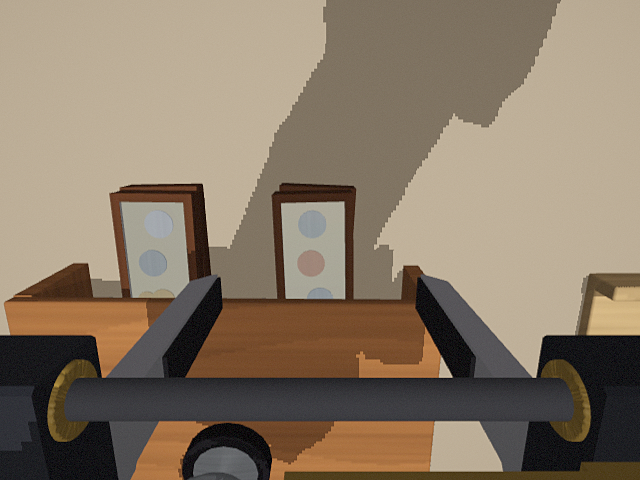

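The middle case's near corners are at (273,193) and (355,187), centred between the fingers and undisturbed on the bottom case. Descending.

Emit:
shift_gripper(motion=[0.094, 0.16, -0.08, 1.6, 0, 0.094, 0, 0, 1.6, 0, 0.094, 0, 0, 0.8, 0, 0.094, 0, 0, 0.288, 0, 0.094, 0, 0, 0, 0, 0.094, 0, 0, 0, 0])

```text
t: 16.7
ee_pos: [0.4822, -0.1665, 0.021]
tool_rot: [-0.005, 1.0, -0.0, 0.001]
ft_force: [-0.5, -0.2, 0.7]
grip_width: 0.0939
grasp_force: 0.0
```

Emit:
shift_gripper(motion=[0.07, 0, 0, 0, 0, 0.07, 0, 0, 0, 0, 0.05, 0, 0, 0, 0, 0.05, 0, 0, 0, 0, 0.05, 0, 0, 0, 0, 0.05, 0, 0, 0, 0], grip_force=45)

```text
t: 17.3
ee_pos: [0.4814, -0.1664, 0.0199]
tool_rot: [-0.005, 1.0, -0.0, 0.0]
ft_force: [-1.0, 0.6, 3.1]
grip_width: 0.0557
grasp_force: 45.0
```

Emit:
shift_gripper(motion=[0.05, 0, 0, -0.2, 0, 0.05, 0.4, 0, 0, 0, 0.05, 0.8, 0, 0, 0, 0.05, 1.2, 0, 0, 0, 0.05, 1.2, 0, 0, 0, 0.05, 1.2, 0, 0, 0, 0.05, 0, 0, 0, 0, 0.05, 0, 0, -1.6, 0, 0.05, 0, 0, -2, 0, 0.05, 0, 0, -2, 0])

```text
t: 18.3
ee_pos: [0.3603, -0.1677, 0.1663]
tool_rot: [-0.005, 1.0, -0.0, -0.001]
ft_force: [2.5, 0.6, -1.4]
grip_width: 0.0556
grasp_force: 45.0
```

Scaled: 0.0436 m is 1.744, -0.0214 m is -0.856.

Emit:
shift_gripper(motion=[0.05, -0.856, 1.744, 0, 0, 0.05, -0.856, 1.744, 0, 0, 0.05, -0.856, 1.744, 0, 0, 0.05, -0.856, 1.744, 0, 0, 0.05, -0.856, 1.744, 0, 0, 0.05, -0.856, 1.744, 0, 0, 0.05, -0.856, 1.744, 0, 0, 0.05, -0.856, 1.744, 0, 0, 0.05, -0.856, 1.744, 0, 0], grip_force=50)

```text
t: 19.2
ee_pos: [0.5502, 0.2287, 0.1646]
tool_rot: [-0.005, 1.0, -0.0, -0.0]
ft_force: [1.7, -1.1, -0.4]
grip_width: 0.0557
grasp_force: 50.0
```

Emit:
shift_gripper(motion=[0.05, 0, 0, 0, 0, 0.05, 0, 0, 0, 0, 0.05, 0, 0, 0, 0, 0.05, 0, 0, 0, 0, 0.05, 0, 0, 1.2, 0, 0.05, 0, 0, 0.8, 0, 0.05, 0, 0, 0.4, 0, 0.05, 0, 0, 0.2, 0, 0.05, 0, 0, 0, 0, 0.05, 0, 0, 0, 0])

```text
t: 20.2
ee_pos: [0.5505, 0.2268, 0.1007]
tool_rot: [-0.005, 1.0, 0.0, 0.001]
ft_force: [0.7, -0.2, 0.1]
grip_width: 0.0556
grasp_force: 50.0
```

Careful with the scale: shifts go in units of 25 mm and turns go in units of 0.05 rad. That gives: 0.0035 m is 0.14, -0.003 m is -0.12.

Emit:
shift_gripper(motion=[0.05, -0.12, 0, 0.14, 0, 0.05, 0, 0, 0, 0, 0.05, 0, 0, 0, 0], grip_force=6)

```text
t: 20.5
ee_pos: [0.5534, 0.2269, 0.0966]
tool_rot: [-0.005, 1.0, 0.0, 0.0]
ft_force: [1.3, 0.0, 0.9]
grip_width: 0.0559
grasp_force: 6.0
```

Emit:
shift_gripper(motion=[0.05, 0, 0, 0.32, 0, 0.05, 0, 0, 0.32, 0, 0.05, 0, 0, 0.32, 0, 0.05, 0, 0, 0.32, 0, 0.05, -0.04, 0, 0.32, 0, 0.05, -0.08, 0, 0.32, 0, 0.05, 0, 0, 0, 0], grip_force=6)

```text
t: 21.2
ee_pos: [0.5556, 0.2265, 0.0469]
tool_rot: [-0.005, 1.0, -0.0, -0.001]
ft_force: [-0.9, -0.1, -1.2]
grip_width: 0.056
grasp_force: 6.0
```

Emit:
shift_gripper(motion=[0.05, -0.08, 0, 0.2, 0, 0.05, -0.08, 0, 0.2, 0, 0.05, 0, 0, 0.08, 0, 0.05, 0, 0, 0, 0, 0.05, 0, 0, 0, 0], grip_force=6)

```text
t: 21.7
ee_pos: [0.5599, 0.2269, 0.0363]
tool_rot: [-0.005, 1.0, -0.0, -0.0]
ft_force: [-1.1, 0.7, -0.7]
grip_width: 0.0562
grasp_force: 6.0
```

Scaled: -0.04 m is -1.6, -0.03 m is -1.2.

Emit:
shift_gripper(motion=[0.06, 0, 0, 0, 0, 0.065, 0, 0, 0, 0, 0.07, 0, 0, 0, 0, 0.07, 0, 0, 0, 0, 0.07, 0, 0, 0, 0, 0.07, 0, 0, -1.2, 0, 0.07, 0, 0, -1.6, 0, 0.07, 0, 0, -1.6, 0, 0.07, 0, 0, -1.6, 0, 0.07, 0, 0, 0, 0])

```text
t: 22.7
ee_pos: [0.5622, 0.2277, 0.1917]
tool_rot: [-0.005, 1.0, 0.002, 0.003]
ft_force: [0.6, 0.4, -0.1]
grip_width: 0.0699
grasp_force: 0.0
```

Run:
```python
from h import *
import cv2
im=ctrl.grab_frame("wrist");t=ctrl.grab_frame("scene")
o=cv2.hconcat([cv2.resize(im,(400,300)),cv2.resize(t[120:345,200:500],(400,300))]);cv2.imwrite("pics/w8.png",o[:,:,::-1])
```

```text
(no output)
```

View pics/w8.png

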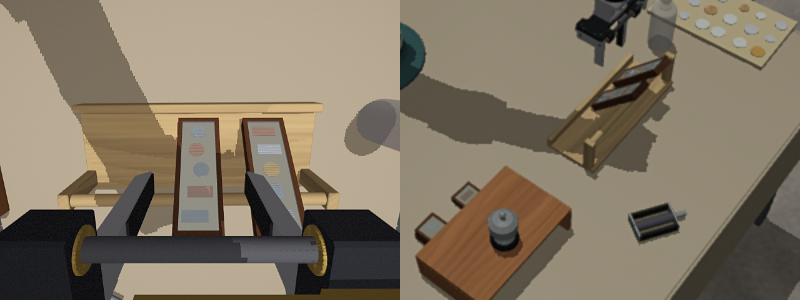

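Two cases lean correctly. Next is right_top.

Scaled: -0.049 m is -1.96, 0.0076 m is 0.304.

Emit:
shift_gripper(motion=[0.07, 0.304, -1.96, 0, 0, 0.094, 0.304, -1.96, 0, 0, 0.094, 0.304, -1.96, 0, 0, 0.094, 0.304, -1.96, 0, 0, 0.094, 0.304, -1.96, 0, 0, 0.094, 0.304, -1.96, 0, 0, 0.094, 0.304, -1.96, 0, 0, 0.094, 0.304, -1.96, 0, 0, 0.094, 0.304, -1.96, 0, 0, 0.094, 0.304, -1.96, 0, 0], grip_force=45)

```text
t: 23.8
ee_pos: [0.4878, -0.2654, 0.185]
tool_rot: [-0.005, 1.0, 0.0, -0.001]
ft_force: [1.2, 0.2, 0.7]
grip_width: 0.0943
grasp_force: 0.0
```

Emit:
shift_gripper(motion=[0.094, 0, -0.64, 1.2, 0, 0.094, 0, 0, 1.2, 0, 0.094, 0, 0, 0, 0, 0.094, 0, 0, 0, 0, 0.094, 0, 0, 0, 0, 0.094, 0, 0, 0, 0])

```text
t: 24.4
ee_pos: [0.4898, -0.2797, 0.1275]
tool_rot: [-0.005, 1.0, -0.0, 0.001]
ft_force: [-0.2, -0.4, -0.4]
grip_width: 0.0937
grasp_force: 0.0
```

Run:
```python
from h import *
import cv2
c=ctrl.camera_model("wrist");im=ctrl.grab_frame("wrist");np.savez("w9.npz",**{k:np.array(v) for k,v in c.items()});cv2.imwrite("pics/w9.png",im[:,:,::-1]);print(ctrl.sense()["ee_pos"])
```

```text
[ 0.48979076 -0.27966412  0.12740734]
```

View pics/w9.png

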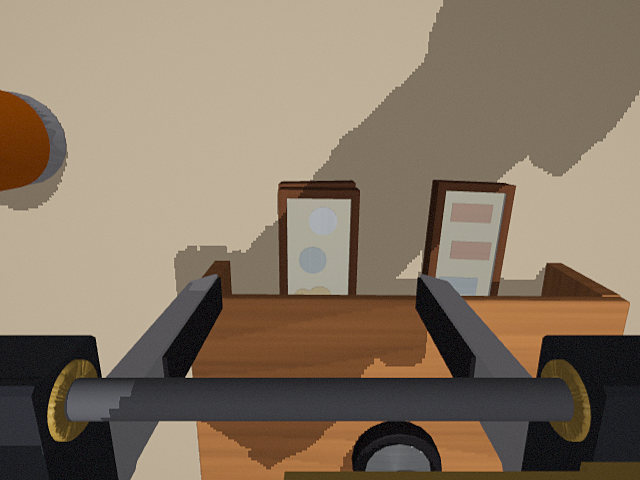

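Emit:
shift_gripper(motion=[0.094, 0.16, 0, 1.6, 0, 0.094, 0, 0, 1.6, 0, 0.094, 0, 0, 0.8, 0, 0.094, 0, 0, 0.26, 0, 0.094, 0, 0, 0, 0, 0.094, 0, 0, 0, 0])

```text
t: 25.05
ee_pos: [0.4859, -0.2803, 0.0212]
tool_rot: [-0.005, 1.0, -0.0, 0.001]
ft_force: [0.5, 0.1, 0.2]
grip_width: 0.0939
grasp_force: 0.0
```

Emit:
shift_gripper(motion=[0.07, 0, 0, 0, 0, 0.07, 0, 0, 0, 0, 0.05, 0, 0, 0, 0, 0.05, 0, 0, 0, 0, 0.05, 0, 0, 0, 0, 0.05, 0, 0, 0, 0], grip_force=45)

```text
t: 25.65
ee_pos: [0.4852, -0.2799, 0.0199]
tool_rot: [-0.005, 1.0, -0.0, 0.0]
ft_force: [-0.7, 0.5, 2.7]
grip_width: 0.0554
grasp_force: 45.0
```

Emit:
shift_gripper(motion=[0.05, 0, 0, -0.2, 0, 0.05, 0.4, 0, 0, 0, 0.05, 0.8, 0, 0, 0, 0.05, 1.2, 0, 0, 0, 0.05, 1.2, 0, 0, 0, 0.05, 1.2, 0, 0, 0, 0.05, 0, 0, 0, 0, 0.05, 0, 0, -1.6, 0, 0.05, 0, 0, -2, 0, 0.05, 0, 0, -2, 0])

```text
t: 26.65
ee_pos: [0.3643, -0.281, 0.1664]
tool_rot: [-0.005, 1.0, 0.0, -0.001]
ft_force: [0.7, -0.2, -0.9]
grip_width: 0.0557
grasp_force: 45.0
```

Emit:
shift_gripper(motion=[0.05, -0.744, 1.664, 0, 0, 0.05, -0.744, 1.664, 0, 0, 0.05, -0.744, 1.664, 0, 0, 0.05, -0.744, 1.664, 0, 0, 0.05, -0.744, 1.664, 0, 0, 0.05, -0.744, 1.664, 0, 0, 0.05, -0.744, 1.664, 0, 0, 0.05, -0.744, 1.664, 0, 0, 0.05, -0.744, 1.664, 0, 0, 0.05, -0.744, 1.664, 0, 0], grip_force=50)

```text
t: 27.65
ee_pos: [0.5472, 0.1386, 0.1648]
tool_rot: [-0.005, 1.0, 0.0, 0.0]
ft_force: [1.9, -0.2, -0.7]
grip_width: 0.056
grasp_force: 50.0
```

Emit:
shift_gripper(motion=[0.05, 0, 0, 0, 0, 0.05, 0, 0, 0, 0, 0.05, 0, 0, 0, 0, 0.05, 0, 0, 0, 0, 0.05, 0, 0, 1.2, 0, 0.05, 0, 0, 0.8, 0, 0.05, 0, 0, 0.4, 0, 0.05, 0, 0, 0.2, 0, 0.05, 0, 0, 0, 0, 0.05, 0, 0, 0, 0])

```text
t: 28.65
ee_pos: [0.5474, 0.1368, 0.1006]
tool_rot: [-0.005, 1.0, 0.0, 0.001]
ft_force: [-0.1, 0.6, -1.3]
grip_width: 0.0554
grasp_force: 50.0
```

Scaled: -0.006 m is -0.24, 0.0035 m is 0.14.

Emit:
shift_gripper(motion=[0.05, -0.24, 0, 0.14, 0, 0.05, 0, 0, 0, 0, 0.05, 0, 0, 0, 0], grip_force=6)

```text
t: 28.95
ee_pos: [0.5534, 0.1369, 0.0966]
tool_rot: [-0.005, 1.0, 0.0, 0.0]
ft_force: [0.8, -0.4, 0.2]
grip_width: 0.0558
grasp_force: 6.0
```

Emit:
shift_gripper(motion=[0.05, 0, 0, 0.32, 0, 0.05, 0, 0, 0.32, 0, 0.05, 0, 0, 0.32, 0, 0.05, 0, 0, 0.32, 0, 0.05, -0.04, 0, 0.32, 0, 0.05, -0.08, 0, 0.32, 0, 0.05, 0, 0, 0, 0], grip_force=6)

```text
t: 29.65
ee_pos: [0.5554, 0.1366, 0.0469]
tool_rot: [-0.005, 1.0, -0.0, -0.001]
ft_force: [0.3, -0.3, -1.3]
grip_width: 0.0561
grasp_force: 6.0
```

Emit:
shift_gripper(motion=[0.05, -0.08, 0, 0.2, 0, 0.05, -0.08, 0, 0.2, 0, 0.05, 0, 0, 0.08, 0, 0.05, 0, 0, 0, 0, 0.05, 0, 0, 0, 0], grip_force=6)

```text
t: 30.15
ee_pos: [0.5598, 0.1369, 0.0363]
tool_rot: [-0.005, 1.0, -0.0, -0.0]
ft_force: [-0.3, -0.4, -0.6]
grip_width: 0.0558
grasp_force: 6.0
```

Emit:
shift_gripper(motion=[0.06, 0, 0, 0, 0, 0.065, 0, 0, 0, 0, 0.07, 0, 0, 0, 0, 0.07, 0, 0, 0, 0, 0.07, 0, 0, 0, 0, 0.07, 0, 0, -1.2, 0, 0.07, 0, 0, -1.6, 0, 0.07, 0, 0, -1.6, 0, 0.07, 0, 0, -1.6, 0, 0.07, 0, 0, 0, 0])

```text
t: 31.15
ee_pos: [0.5622, 0.1375, 0.1915]
tool_rot: [-0.005, 1.0, 0.001, 0.004]
ft_force: [0.6, 0.1, -0.3]
grip_width: 0.0693
grasp_force: 0.0
```

Run:
```python
from h import *
np.set_printoptions(precision=4,suppress=True)
M["wrist"]=dict(np.load("w9.npz"))
w=lambda u,v,z:ray("wrist",u,v,z)
print("L",w(433,181,.018),w(514,186,.018),"R",w(280,182,.018),w(354,182,.018),"riser",w(220,296,.076),w(628,299,.076))
```

```text
L [ 0.4478 -0.1964  0.018 ] [ 0.4508 -0.1374  0.018 ] R [ 0.4498 -0.3068  0.018 ] [ 0.4492 -0.2534  0.018 ] riser [ 0.5139 -0.3398  0.076 ] [ 0.5131 -0.0847  0.076 ]
```

Emit:
shift_gripper(motion=[0.03, 0.8, -1.732, 0, 0, 0, 0.8, -1.732, 0, 0, 0, 0.8, -1.732, 0, 0, 0, 0.8, -1.732, 0, 0, 0, 0.8, -1.732, 0, 0, 0, 0.8, -1.732, 0, 0, 0, 0.8, -1.732, 0, 0, 0, 0, 0, 0, 0, 0, 0, 0, 0, 0, 0, 0, 0, 0, 0], grip_force=20)

```text
t: 32.15
ee_pos: [0.4233, -0.1668, 0.186]
tool_rot: [-0.006, 1.0, 0.0, -0.0]
ft_force: [-0.1, -1.1, -0.6]
grip_width: 0.0006
grasp_force: 0.0
```

Scaled: 0.045 m is 1.8, 0.03 m is 1.2.

Emit:
shift_gripper(motion=[0, 0, 0, 1.8, 0, 0, 0, 0, 1.8, 0, 0, 0, 0, 1.8, 0, 0, 0, 0, 1.2, 0, 0, 0, 0, 0.52, 0, 0, 0, 0, 0, 0, 0, 0, 0, 0, 0])

```text
t: 32.85
ee_pos: [0.4238, -0.1675, 0.0093]
tool_rot: [-0.005, 1.0, -0.0, 0.001]
ft_force: [0.5, -1.0, 0.8]
grip_width: 0.0002
grasp_force: 0.0
```

Emit:
shift_gripper(motion=[0, -0.4, 0, 0, 0, 0, -0.4, 0, 0, 0, 0, -0.4, 0, 0, 0, 0, -0.4, 0, 0, 0, 0, -0.4, 0, 0, 0, 0, -0.4, 0, 0, 0, 0, -0.4, 0, 0, 0, 0, -0.24, 0, 0, 0, 0, 0, 0, 0, 0, 0, 0, 0, 0, 0])

```text
t: 33.85
ee_pos: [0.4989, -0.1668, 0.0082]
tool_rot: [-0.005, 1.0, -0.0, 0.0]
ft_force: [-0.6, -0.1, -0.1]
grip_width: 0.0004
grasp_force: 0.0
```

Run:
```python
from h import *
import cv2
im=ctrl.grab_frame("wrist");cv2.imwrite("pics/w10.png",im[:,:,::-1])
```

Emit:
shift_gripper(motion=[0, -0.2, 0, 0, 0, 0, -0.12, 0, 0, 0, 0, 0, 0, 0, 0, 0, 0, 0, 0, 0])

```text
t: 34.3
ee_pos: [0.5061, -0.1668, 0.0081]
tool_rot: [-0.005, 1.0, 0.0, -0.001]
ft_force: [-7.5, 0.3, 3.7]
grip_width: 0.0004
grasp_force: 3.5
```

Emit:
shift_gripper(motion=[0, 1.2, 0, 0, 0, 0, 1.8, 0, -1.2, 0, 0, 0.32, -1.2, -0.8, 0, 0, 0, -1.68, 0, 0, 0, 0, -1.64, 0, 0, 0, 0, 0, 1.2, 0, 0, 0, 0, 0.8, 0, 0, 0, 0, 0, 0, 0, 0, 0, 0, 0])

```text
t: 35.2
ee_pos: [0.4287, -0.2806, 0.0064]
tool_rot: [-0.005, 1.0, -0.0, -0.0]
ft_force: [0.5, -0.9, 1.2]
grip_width: 0.0003
grasp_force: 0.0
```

Emit:
shift_gripper(motion=[0, -0.4, 0, 0, 0, 0, -0.4, 0, 0, 0, 0, -0.4, 0, 0, 0, 0, -0.4, 0, 0, 0, 0, -0.4, 0, 0, 0, 0, -0.4, 0, 0, 0, 0, -0.4, 0, 0, 0, 0, -0.4, 0, 0, 0, 0, -0.12, 0, 0, 0, 0, 0, 0, 0, 0])

```text
t: 36.2
ee_pos: [0.5062, -0.2797, 0.0052]
tool_rot: [-0.004, 1.0, 0.002, -0.005]
ft_force: [-38.3, 7.2, 25.6]
grip_width: 0.0004
grasp_force: 19.5
```

Emit:
shift_gripper(motion=[0, 0, 0, 0, 0, 0, 1.2, 0, 0, 0, 0, 1.8, 0, -1.6, 0, 0, 0.8, 0, -1.6, 0, 0, 0, 0, -1.6, 0, 0, 0, 0, -1.6, 0, 0, 0, 0, -1.6, 0, 0, 0, 0, 0, 0, 0, 0, 0, 0, 0])

```text
t: 37.1
ee_pos: [0.4249, -0.2806, 0.2]
tool_rot: [-0.005, 1.0, -0.0, 0.001]
ft_force: [-1.0, 0.0, -0.6]
grip_width: 0.0004
grasp_force: 0.0
```

Run:
```python
from h import *
import cv2
c=ctrl.camera_model("wrist");w=ctrl.grab_frame("wrist");np.savez("w11.npz",**{k:np.array(v) for k,v in c.items()})
t=ctrl.grab_frame("top");s=ctrl.grab_frame("scene")
a=cv2.resize(t[195:310,170:450],(800,329),interpolation=cv2.INTER_CUBIC)
b=cv2.hconcat([cv2.resize(w,(361,271)),cv2.resize(s[150:330,200:420],(439,271))])
a=cv2.vconcat([a,b]);a=cv2.convertScaleAbs(a,alpha=1.3,beta=10);cv2.imwrite("pics/end.png",a[:,:,::-1])
```

```text
(no output)
```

View pics/end.png

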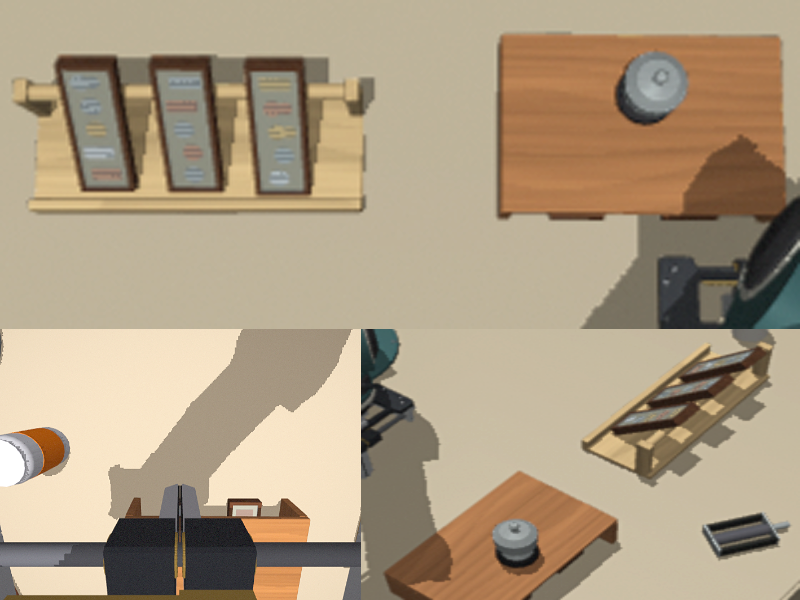

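Run:
```python
from h import *
np.set_printoptions(precision=4,suppress=True)
print("spares front",[topc(*p,.018) for p in[(550,220),(603,220),(662,221),(718,221)]])
print("low ends",[topc(*p,.025) for p in[(83,190),(135,188),(170,191),(222,189),(257,194),(309,194)]])
print("high ends",[topc(*p,.138) for p in[(57,57),(116,57),(151,56),(210,57),(245,57),(305,57)]])
print("trophy",topc(661,76,.173))
M["wrist"]=dict(np.load("w11.npz"))
k=640/361
print("L spare wrist",[ray("wrist",u*k,(v-329)*k,.018) for u,v in[(228,499),(261,499)]],ctrl.sense()["ee_pos"])
```

```text
spares front [array([ 0.5122, -0.137 ,  0.018 ]), array([ 0.513 , -0.1913,  0.018 ]), array([ 0.5129, -0.2516,  0.018 ]), array([ 0.5137, -0.3088,  0.018 ])]
low ends [array([0.5354, 0.3422, 0.025 ]), array([0.5382, 0.2889, 0.025 ]), array([0.5357, 0.2528, 0.025 ]), array([0.5385, 0.1995, 0.025 ]), array([0.5339, 0.1634, 0.025 ]), array([0.5346, 0.1101, 0.025 ])]
high ends [array([0.6501, 0.344 , 0.138 ]), array([0.6509, 0.2876, 0.138 ]), array([0.6523, 0.2542, 0.138 ]), array([0.6521, 0.1978, 0.138 ]), array([0.6525, 0.1644, 0.138 ]), array([0.6533, 0.1072, 0.138 ])]
trophy [ 0.6324 -0.225   0.173 ]
L spare wrist [array([ 0.5097, -0.1946,  0.018 ]), array([ 0.509 , -0.1373,  0.018 ])] [ 0.4239 -0.2803  0.1982]
```

The final picture shows three cases leaning inside the rack at about 45–50°, both spares flush at the riser edge near (575,217) and (690,218), and the trophy upright on the riser at (650,88). Handing in.

```bash
python3 -c "
from rig import ctrl
print(ctrl.job_done())"
```

```text
the job is handed in; nothing more can be done
None
```

The job is handed in, with no verdict returned: the one trophy stands on the riser, three cases lean in the rack at an estimated 44–50°, and both spares are within about 5 mm of flush; pushing in the right spare pressed the fingers, probably against the riser edge, to about 38 N (47 N total at the wrist).

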